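Tip the filter carton down into the empty bay

TASK

The bottom flaps of the standing filter-paper carton are not glued, so it must not be lifted: push it over with the fingertips high up, near its top, so that it falls onto its broad face and ends lying flat within the outline of the empty taped bay beside it (once it is down you may nudge it along the mat). Leave the carton that already lies in the other bay, the syrup bottle, the milk pitcher and the tamper where they are.

Things in the scene. Friction and masses are not known exactly. Their poses are not given: they have to be found in the camera images.
- carton: the only standing carton: brown cardboard, pale label on both broad faces, 90 mm wide (its x), 45 mm thick (its y), 170 mm tall (its z), 0.2 to 0.45 kg. Origin at the centre of its underside. It stands on the mat astride the line where the bays meet, its broad faces (+y, -y) looking at the two bays. Pushed high, it tips over its bottom edge; past about 0.26 rad of tilt it falls by itself
- carton_mid (a point): centre of the standing carton (85 mm above its underside)
- carton_base_a (a point): middle of the thickness at the +x end of the carton's underside (carton frame [45, 0, 0] mm)
- carton_base_b (a point): the same at the -x end of the underside ([-45, 0, 0] mm)
- carton_top_a (a point): the same at the +x end of the carton's top ([45, 0, 170] mm)
- carton_top_b (a point): the same at the -x end of the carton's top ([-45, 0, 170] mm)
- bay_empty: the empty one of two equal bays: a rectangle of pale tape stuck on the black rubber mat (mat 210 x 520 mm, its top 4 mm above the steel counter). Over the outside of its tape it measures 170 mm (its x) by 245 mm (its y); tape 10 mm wide, no height. Origin at its centre on the mat's top. The two bays adjoin along y, their short sides touching where the carton stands
- bay_full: the other bay, same size and axes, occupied by the lying carton
- lying_carton: an equal carton lying flat in the occupied bay, 45 mm high as it lies, 90 mm (its x) by 170 mm (its y); origin at the centre of its underside. To be left alone
- syrup: amber syrup bottle with a black pump, 68 mm across, 225 mm tall, on the counter beyond the mat's far edge near one end; origin under its centre. To be left alone
- pitcher: steel milk pitcher, 80 mm across, 90 mm tall, handle at its +y side, on the counter beyond the mat's far edge near an end or the middle; origin under its centre. To be left alone
- tamper: steel coffee tamper standing on its 58 mm foot, 92 mm tall, on the counter beyond the mat's far edge; origin under its centre. To be left alone
There are look-alikes about, which are no part of the job. Leave any purple look-alike of the carton alone.

How it is judged (in metres and radians):
On the way:
1. the fingers push the carton high up (grasp point more than 90 mm above the counter) and it tips on its edge (contact force between the fingers and carton above 0.1 N and angle between carton's own z axis and vertical between 0.1 and 1 rad and height (world z) of the grasp point above 0.09 m), for 0.02 s.
At the end, for the whole second after the job is handed in: the carton lies at rest flat on a broad face (long axis within about 5 degrees of level, centre no more than 34 mm above the counter), and none of its four corners is past the outer edge of the empty bay's tape (170 x 245 mm) (x of carton_base_a in the frame of bay_empty between -0.085 and 0.085 m and y of carton_base_a in the frame of bay_empty between -0.1225 and 0.1225 m and x of carton_base_b in the frame of bay_empty between -0.085 and 0.085 m and y of carton_base_b in the frame of bay_empty between -0.1225 and 0.1225 m and x of carton_top_a in the frame of bay_empty between -0.085 and 0.085 m and y of carton_top_a in the frame of bay_empty between -0.1225 and 0.1225 m and x of carton_top_b in the frame of bay_empty between -0.085 and 0.085 m and y of carton_top_b in the frame of bay_empty between -0.1225 and 0.1225 m and angle between carton's own z axis and vertical between 1.48 and 1.66 rad and height (world z) of carton_mid below 0.034 m and linear speed of carton below 0.01 m/s and angular speed of carton below 0.05 rad/s); the robot touches nothing.
It fails at once if the carton is lifted off the mat (by about 12 mm or more) (height (world z) of each of carton_base_a, carton_base_b, carton_top_a, carton_top_b above 0.039 m or height (world z) of carton_mid above 0.106 m).
It fails at once if the lying carton is moved by more than 15 mm or tipped (distance of lying_carton from where it was at the start of the episode above 0.015 m or angle between lying_carton's own z axis and vertical above 0.25 rad).
It fails at once if the syrup bottle is moved by more than 15 mm or tipped (distance of syrup from where it was at the start of the episode above 0.015 m or angle between syrup's own z axis and vertical above 0.25 rad).
It fails at once if the pitcher is moved by more than 15 mm or tipped (distance of pitcher from where it was at the start of the episode above 0.015 m or angle between pitcher's own z axis and vertical above 0.25 rad).
It fails at once if the tamper is moved by more than 15 mm or tipped (distance of tamper from where it was at the start of the episode above 0.015 m or angle between tamper's own z axis and vertical above 0.25 rad).
It also fails if it takes over 38 s, if anything falls off the work surface, if the arm or the gripper's body presses on something with over 40 N, if the wrist force passes 120 N, or if a joint passes its speed limit or range.

ROBOT

A 7-joint arm with a two-finger parallel gripper is mounted at the origin on the work surface. World frame = base frame: x ahead of the robot, y to its left, z up, the work surface at z = 0. Lengths are in mm, angles in degrees, forces in N, time in s.
With the tool pointing down it reaches from about 350 to 900 mm from the base axis. Payload 7.2 kg.
Tool frame: the origin (TCP) lies midway between the tips of the shut fingers; the grasp point (between the pads) lies 19 mm behind it; z points along the fingers, y is the direction in which the jaws open and shut (so a half turn about z gives the same grasp; the last joint's range is limited). The gripper opens to 88 mm and grips with 3 to 60 N. Pads are 20 mm wide; open, the fingers measure 115 mm over their backs; the gripper's body (75 mm by 178 mm) begins 61 mm behind the grasp point.
Start: joints at [-72.433, 23.554, -0.728, 91.456, 0.321, 64.991, -4.71], TCP at [228.813, 581.613, 222.653] pointing down, gripper open.
Joint ranges: [-169.25, 169.25], [-16.82, 113.86], [-84.01, 82.57], [7.8, 145.47], [-59.2, 239.2], [7.22, 106.19], [-163.78, 163.78]. Speed limits (degrees/s): [136.94, 136.94, 172.46, 172.46, 180, 180, 180].

INTERFACE

Orientations are given as [roll, pitch, yaw] about the fixed x, y, z axes, in that order (R = Rz(yaw) Ry(pitch) Rx(roll)).
In Python, from rig import robot gives the robot as it stands. The module is installed in compiled form; this text tells all that it offers. Calls block until the motion is done:
- robot.move_ptp(position, orientation): joint-space move of the TCP to a pose.
- robot.line_to(position, attitude=None, v=150): straight line of the TCP; attitude=None keeps the orientation; v is the mean speed in mm/s.
- robot.move_joints(angles): joint-space move.
- robot.move_gripper(opening, grasp_force=None): finger opening in mm; grasp_force is the grip in N (None keeps the last); returns when the fingers have stopped.
- robot.wait(seconds).
- robot.inverse_kinematics(position, orientation): joint angles nearest the present ones, or None.
- robot.get_state(): the state.
- robot.get_image(name): name is "scene" or "top"; returns a dict with "color" (420x560x3 uint8, red, green, blue), "z_map" (420x560 float32, mm along the optical axis (not along the pixel's ray), 0 where there is no reading), "K" (3x3 intrinsics, pixels), "k1" (the pictures are not rectified: a ray, as slopes to the right and down, at radius r is drawn at 1 + k1 r^2 times it, then the intrinsics apply), "extrinsics" (4x4, takes a point from camera to world coordinates). Camera axes: x right, y down, z forward; pixel columns grow to the right and rows downward; lengths in mm; the calibration is good to about 2 mm. A picture is of the moment at which its call begins.
A pose or a line that the arm cannot do raises robot.Unreachable and nothing moves.
- robot.close_job(): hands the job in, once; it reports no verdict.
Trained networks look in a picture, given as the dict that the camera call returned (one of the last four; its "shot" number tells which), for a name from the list of things; names that differ only in an ending like _2 or _b are one class to them, and where a whole thing is asked for, a point or a joint stands for the part that bears it (a point fixed in the world has none). Each returns a list of dicts, best first, with "confidence" (0 to 1); they miss things now and then, are a little off and sometimes report something else, mostly with a low value. They report only what shows in the picture. A call takes as long as a camera call. They do not tell look-alikes from the thing itself.
- robot.search_frame(label, picture): "position" ([x, y, z] in mm, in world coordinates, good to about 4 mm: the middle of the surface that is visible of it).
The state is a dict: "clock": time; "joint_positions": joint angles; "dq": joint speeds; "tau": joint torques, N m; "tcp_pos": TCP position; "tcp_rot": TCP orientation; "force": force on the tool from outside, world axes, zero at the start; "wrist_torque": the same for the moment, N m; "finger_gap": finger opening in mm.
Only numpy, scipy, OpenCV 4.12 (cv2) and the standard library are available. Lean on these libraries where they do the work, as an engineer would, in place of code of your own. Each camera call takes 0.05 s, during which the arm holds its last target. There are 200 camera calls.

## Working session

There is one attempt and no reset: what is moved stays moved. The work goes in short steps, each a Python script; the robot and the scene stay as the last script left them, time stands still between calls to the robot, and variables do not carry over. Pictures are saved under pics/ and viewed, about 8 in all and at most 12, crops included, and the job is handed in when it is done.

```bash
mkdir -p pics; cat > h.py <<'E'
import numpy as np, cv2
from rig import robot
def world(p):
    h,w=p["z_map"].shape; K=p["K"]; k1=p["k1"]
    v,u=np.mgrid[:h,:w].astype(np.float32)
    d=np.array([k1,0,0,0,0],float)
    n=cv2.undistortPoints(np.stack([u.ravel(),v.ravel()],1)[:,None].astype(np.float64),np.array(K,float),d)[:,0]
    z=p["z_map"].ravel()
    c=np.stack([n[:,0]*z,n[:,1]*z,z,np.ones_like(z)],0)
    W=(np.array(p["extrinsics"])@c)[:3].T.reshape(h,w,3); W[p["z_map"]==0]=np.nan
    return W
def save(p,name,crop=None,s=1):
    im=p["color"][...,::-1]
    if crop: im=im[crop[1]:crop[3],crop[0]:crop[2]]
    cv2.imwrite("pics/"+name,cv2.resize(im,None,fx=s,fy=s,interpolation=cv2.INTER_CUBIC))
E
python3 - <<'E'
from h import *
import pickle
for n in("scene","top"):
    p=robot.get_image(n); save(p,n+"0.png"); pickle.dump(p,open(n+"0.pkl","wb"))
    print(n,np.round(p["extrinsics"],2).tolist(),p["k1"])
    for l in("carton","lying_carton","bay_empty","bay_full","syrup","pitcher","tamper"):
        print(l,[(np.round(d["position"]).tolist(),round(d["confidence"],2)) for d in robot.search_frame(l,p)])
s=robot.get_state();print(s["clock"],s["tcp_rot"])
E
```

```text
scene [[-0.13, 0.81, -0.57, 1101.12], [0.99, 0.12, -0.07, 95.62], [0.01, -0.57, -0.82, 965.66], [0.0, 0.0, 0.0, 1.0]] -0.10190226464817864
carton [([549.0, 89.0, 152.0], 0.83), ([372.0, -90.0, 122.0], 0.69), ([294.0, 219.0, 124.0], 0.67), ([810.0, 262.0, 151.0], 0.64)]
lying_carton [([486.0, 203.0, 49.0], 0.92)]
bay_empty [([588.0, -66.0, 7.0], 0.74)]
bay_full [([555.0, 249.0, 9.0], 0.65), ([663.0, 104.0, 47.0], 0.31)]
syrup [([642.0, 303.0, 123.0], 0.89)]
pitcher [([662.0, 103.0, 48.0], 0.86)]
tamper [([729.0, -72.0, 25.0], 0.96), ([557.0, 250.0, 7.0], 0.7)]
top [[-0.01, -1.0, 0.07, 432.49], [-1.0, 0.01, -0.0, 35.6], [0.0, -0.07, -1.0, 1176.66], [0.0, 0.0, 0.0, 1.0]] 0.04052450793531533
carton [([350.0, -89.0, 176.0], 0.78), ([513.0, 82.0, 172.0], 0.77), ([776.0, 264.0, 151.0], 0.77), ([270.0, 215.0, 167.0], 0.57)]
lying_carton [([470.0, 200.0, 46.0], 0.65)]
bay_empty [([566.0, -62.0, 6.0], 0.65)]
bay_full [([455.0, 232.0, 3.0], 0.88)]
syrup [([611.0, 290.0, 135.0], 0.84), ([505.0, 85.0, 176.0], 0.59)]
pitcher [([679.0, 109.0, 33.0], 0.79)]
tamper [([712.0, -74.0, 22.0], 0.83), ([510.0, 85.0, 174.0], 0.7)]
0.8 [ 1.79995339e+02 -1.20493489e-03  1.58528045e+02]
```

View pics/scene0.png

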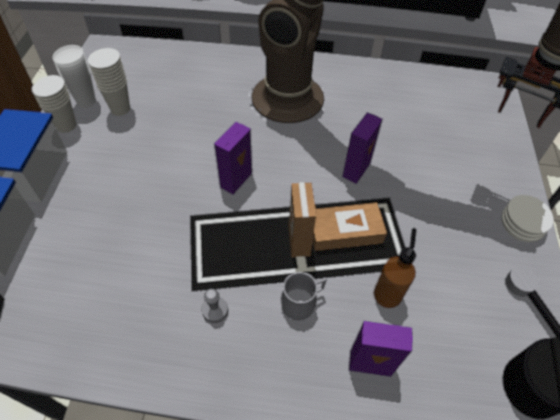

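View pics/top0.png

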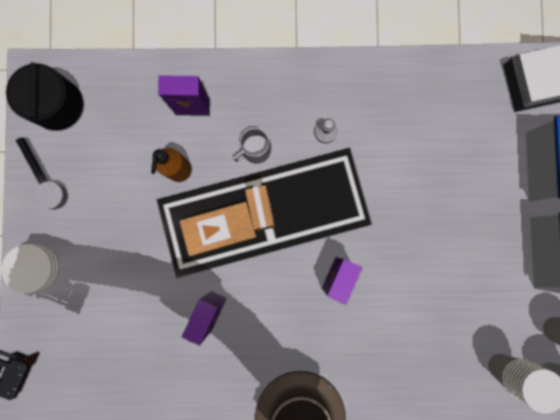

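The only brown standing carton is at top-image (260,207) and scene (303,220). The look-alikes are three purple ones, at top (343,281), (203,318) and (183,92). The brown carton astride the bay line is the target, and the empty bay is to the image right of it (-y). Next I measure from depth and take a close crop.

```bash
python3 - <<'E'
from h import *
import pickle
p=pickle.load(open("top0.pkl","rb")); W=world(p); c=p["color"].astype(int)
save(p,"crop.png",(150,80,380,290),3)
sub=np.zeros(W.shape[:2],bool); sub[140:280,150:375]=1
def rect(m,n):
    q=W[m][:,:2].astype(np.float32); print(n,len(q),"z",np.round(np.nanmedian(W[m][:,2]),1),[np.round(x,1) for x in cv2.minAreaRect(q)]); return q
z=W[...,2]
sub2=sub.copy(); sub2[:,:240]=0; sub2[:,285:]=0; sub2[:170]=0; sub2[240:]=0
m=sub2&(z>155); rect(m,"carton top")
for n in("top","scene"):
    P=pickle.load(open(n+"0.pkl","rb"));X=world(P);m=(X[...,2]>160)&(abs(X[...,0]-505)<80)&(abs(X[...,1]-85)<70);rect=rect;rect(m,n+" cartontop")
    m=(abs(X[...,2]-49)<5)&(abs(X[...,0]-465)<120)&(abs(X[...,1]-195)<120);rect(m,n+" lying top")
    C=P["color"].astype(int)
    m=(C.min(2)>150)&(abs(X[...,2]-4)<8)
    # tape: inside mat, near bay
    mat=(C.max(2)<50)&(abs(X[...,2]-4)<8)&(abs(X[...,0]-520)<220)&(abs(X[...,1]-80)<300)
    mat=cv2.morphologyEx(mat.astype(np.uint8),cv2.MORPH_OPEN,np.ones((5,5)))
    k,l,st,_=cv2.connectedComponentsWithStats(mat)
    for i in range(1,k):
        if st[i,4]>60: rect((l==i)&~np.isnan(X[...,0]),n+" mat")
    for nm,(x,y) in dict(pitcher=(670,106),tamper=(720,-73),syrup=(620,296)).items():
        m=(X[...,2]>25)&(np.hypot(X[...,0]-x,X[...,1]-y)<75);q=X[m];print(n,nm,np.round(np.percentile(q,[1,99],axis=0)).tolist())
E
```

```text
carton top 874 z 175.0 [array([511.2,  87.6]), array([90.8, 47. ]), np.float64(11.2)]
top cartontop 870 z 175.1 [array([511.2,  87.6]), array([90.8, 47. ]), np.float64(11.1)]
top lying top 2408 z 50.1 [array([471.5, 188.1]), array([ 90. , 191.8]), np.float64(15.1)]
top mat 4347 z 5.1 [array([542.6, -34.7]), array([141.7, 215.7]), np.float64(14.2)]
top mat 873 z 5.2 [array([531.5, 226.6]), array([ 33.5, 192.5]), np.float64(15.5)]
top mat 74 z 4.9 [array([450.1,  93.3]), array([18.4, 23.1]), np.float64(89.3)]
top mat 75 z 4.9 [array([371.4, 244. ]), array([13.5, 35.7]), np.float64(10.2)]
top mat 100 z 5.2 [array([361.3, 286.6]), array([14.6, 45.9]), np.float64(8.6)]
top pitcher [[636.0, 66.0, 26.0], [711.0, 155.0, 95.0]]
top tamper [[697.0, -95.0, 25.0], [730.0, -61.0, 96.0]]
top syrup [[586.0, 270.0, 29.0], [654.0, 323.0, 224.0]]
scene cartontop 814 z 5.0 [array([538.8, -18.2]), array([109.1,  45.3]), np.float64(21.6)]
scene lying top 2223 z 3.9 [array([nan, nan]), array([0., 0.]), np.float64(0.0)]
scene mat 4434 z 5.6 [array([nan, nan]), array([0., 0.]), np.float64(0.0)]
scene mat 1349 z 1.5 [array([ 396.4, -136.7]), array([ 56.8, 226.9]), np.float64(13.2)]
scene mat 318 z 118.3 [array([ 361. , -111.8]), array([ 27.2, 140.7]), np.float64(5.9)]
scene mat 65 z 1.0 [array([ 362. , -200.4]), array([29.8, 12.9]), np.float64(87.9)]
scene mat 369 z 1.5 [array([315.6, 190.8]), array([4.5, 0. ]), np.float64(-168.0)]
scene mat 174 z 1.2 [array([324.7, 233.1]), array([72.2, 18.3]), np.float64(88.9)]
scene pitcher [[641.0, 66.0, 26.0], [717.0, 154.0, 91.0]]
scene tamper [[705.0, -92.0, 25.0], [736.0, -60.0, 94.0]]
scene syrup [[592.0, 271.0, 28.0], [660.0, 332.0, 222.0]]
```

View pics/crop.png

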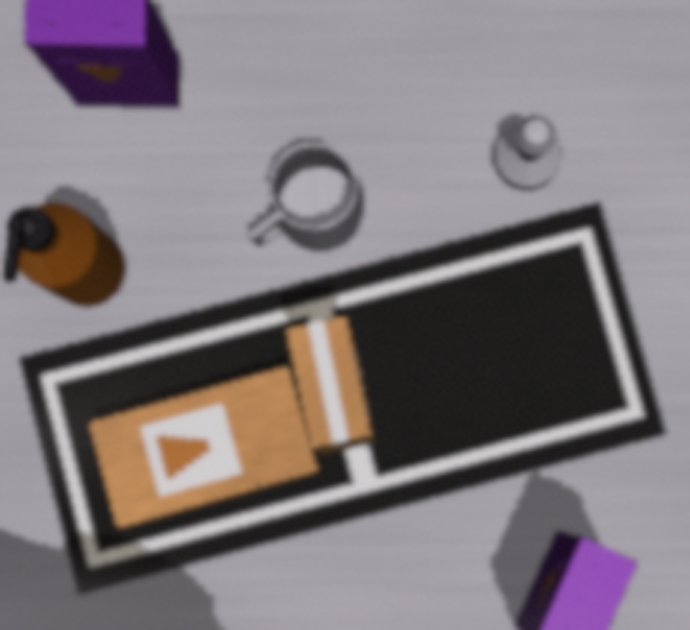

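The crop confirms it: the brown carton with its tape strip at crop (328,385) is turned about 11°, the bay about 14°, and the empty bay's interior is at (500,340). A straight push along the carton's -y should land it with more than 15 mm of margin. I'll approach high above the lying carton and push with spread fingertips.

```bash
cat > push.py <<'E'
from h import *
a=np.radians(11.2); ey=np.array([-np.sin(a),np.cos(a)]); c=np.array([511.2,87.6])
at=lambda d,z:[*(c+ey*d),z]
s=robot.get_state(); q=np.array(s["joint_positions"])
best=min((y for y in(101.2,-78.8) if robot.inverse_kinematics(at(62,280),[180,0,y]) is not None),
  key=lambda y:np.abs(np.array(robot.inverse_kinematics(at(62,280),[180,0,y]))-q).max())
o=[180,0,best]; print(o)
p0=s["tcp_pos"]
robot.line_to([p0[0],p0[1],290],v=150)
robot.move_ptp(at(62,280),o); robot.move_gripper(40)
robot.line_to(at(62,146),v=120)
print(robot.get_state()["clock"],robot.get_state()["tcp_pos"],robot.get_state()["force"])
for d in range(52,-41,-8):
    robot.line_to(at(d,146),v=60)
    st=robot.get_state(); print(d,round(st["clock"],2),np.round(st["force"],1))
p=robot.get_image("scene"); save(p,"after.png",(150,120,450,345),2)
E
python3 push.py
```

```text
[180, 0, 101.2]
5.3917 [499.61304535 148.52959468 146.60781765] [-0.10962542 -0.27827476  0.44794398]
52 5.71 [ 0.4  0.5 -0.5]
44 5.99 [-0.8  0.5  0.9]
36 6.28 [ 0.6 -0.4  0.4]
28 6.56 [0.1 0.  0.1]
20 6.84 [ 0.6  0.8 -0.6]
12 7.12 [0.8 0.3 0.2]
4 7.41 [ 0.3 -0.  -1.2]
-4 7.69 [-0.8  0.   0.2]
-12 7.97 [ 1.  -0.1 -1. ]
-20 8.26 [0.  0.7 0.1]
-28 8.54 [-0.3 -0.8  0.6]
-36 8.82 [-0.7  0.4 -0.3]
```

View pics/after.png

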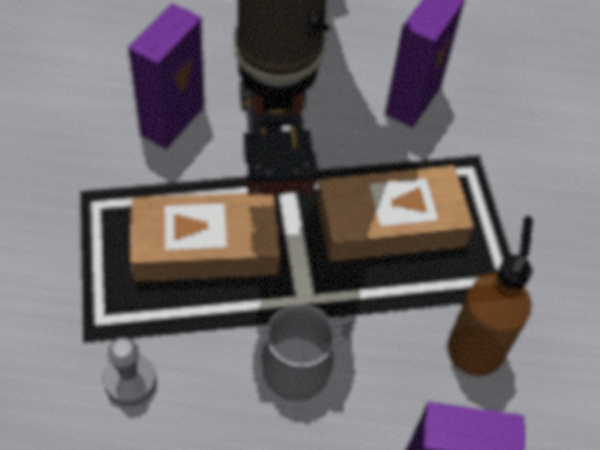

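The carton is down in the empty bay: it lies at (205,235) in the picture, inside the tape. The lying carton, pitcher, syrup and tamper look undisturbed. I'll retreat upward and measure.

```bash
python3 - <<'E'
from h import *
t=robot.get_state()["tcp_pos"]
robot.line_to([t[0],t[1],290],v=150)
j=np.array(robot.get_state()["joint_positions"]);j[0]+= -50 if j[0]<0 else 50   # swing aside
x,y=400,400
robot.move_ptp([x,y,300],[180,0,130]); robot.wait(0.5)
p=robot.get_image("top"); save(p,"end.png",(150,80,400,290),3)
W=world(p); z=W[...,2]; c=p["color"].astype(int)
cm=(abs(z-50)<6)
m=cm&(abs(W[...,0]-535)<90)&(abs(W[...,1]+20)<115)
m=cv2.morphologyEx(m.astype(np.uint8),cv2.MORPH_OPEN,np.ones((5,5)))>0
r=cv2.minAreaRect(W[m][:,:2].astype(np.float32)); print("carton",np.round(np.percentile(z[m],[2,50,98]),1),r)
b=np.array([541.,-32]);g=np.radians(14.4)
d=cv2.boxPoints(r)-b;print("corners in bay",np.round(d@np.array([[np.cos(g),-np.sin(g)],[np.sin(g),np.cos(g)]])).tolist())
# lying carton, others vs before
for nm,(x,y,h) in dict(pitcher=(670,106,25),tamper=(720,-73,25),syrup=(620,296,25)).items():
    q=W[(z>h)&(np.hypot(W[...,0]-x,W[...,1]-y)<75)];print(nm,np.round(np.percentile(q,[1,99],axis=0)).tolist())
m=cm&(abs(W[...,0]-465)<110)&(W[...,1]>80)&(W[...,1]<300);m=cv2.morphologyEx(m.astype(np.uint8),cv2.MORPH_OPEN,np.ones((5,5)))>0
print("lying",cv2.minAreaRect(W[m][:,:2].astype(np.float32)))
print(robot.get_state()["clock"])
E
```

```text
carton [45.7 50.3 54.6] ((533.2557373046875, -25.062278747558594), (90.39805603027344, 169.82748413085938), 11.323657035827637)
corners in bay [[-46.0, 96.0], [-55.0, -74.0], [35.0, -79.0], [44.0, 91.0]]
pitcher [[637.0, 66.0, 26.0], [711.0, 155.0, 94.0]]
tamper [[697.0, -97.0, 25.0], [731.0, -60.0, 96.0]]
syrup [[585.0, 270.0, 30.0], [654.0, 324.0, 226.0]]
lying ((468.6846618652344, 198.84844970703125), (90.09730529785156, 169.78302001953125), 15.193011283874512)
11.9083
```

View pics/end.png

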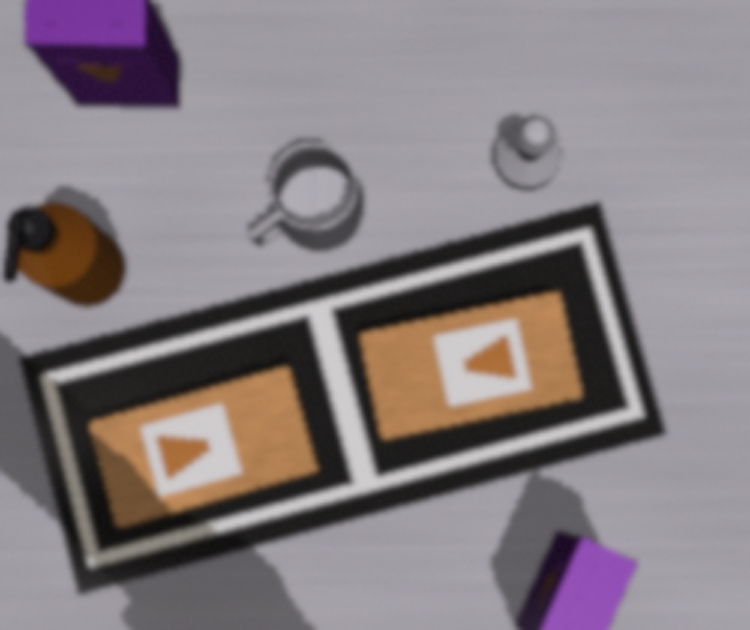

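The carton lies fully inside the tape, centred near crop (470,365), and everything else is unmoved. I'm handing in.

```bash
python3 -c "
from rig import robot
robot.close_job()"
```

```text
the job is handed in; nothing more can be done
```

I pushed the standing brown carton over with the spread fingertips (TCP at 146 mm, grasp point about 165 mm up). It fell onto its broad face in the empty bay without needing a nudge. I then retreated and handed in the job at about 12 s.

- **Placement:** the last top view shows all four carton corners inside the bay outline, 26 mm or more from its outer edge. The carton's top is level, about 50 mm above the counter.
- **Other objects:** the pitcher, syrup bottle and tamper measured within about 2 mm of their first positions. The lying carton looks unmoved in the pictures. Its first depth fit was contaminated by the standing carton, so I have no clean before-and-after number for it.
- **Not confirmed:** the push force was too small to stand out from the wrist sensor's noise of about 1 N. That the fingers touched the carton while it tilted is inferred from the motion and the result, not measured.

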